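# Wipe failed prints off the printer plate

### The job

Clear the 3D printer's build plate: take the yellow scraper block by its handle and wipe the orange and the green plastic scraps off the dark plate into the white scrap tray at its end, without touching the scraps with the gripper or the arm. Then stand the scraper back upright on the desk where you took it from and let go.

Things in the scene. Friction and masses are not known exactly. Their poses are not given: they have to be found in the camera images.
- station: Fixed cleaning station: flat dark build plate on a grey base, white open scrap tray joined to one end, roughly towards the robot's left (+y). Origin: on the desk under the plate's centre; z up, x towards the tray. Plate: x -110 to 110 mm, y -95 to 95 mm, top 35 mm above desk, no rim. Tray: x 110 to 200 mm, same width, floor 5 mm and its three 5 mm thick outer walls 45 mm above desk.
- scraper: Yellow scraper block, loose, 130 g, upright on the desk to the robot's right beside a flat cork sanding block and a brush. Foot 30 mm along x, 140 mm along y, 22 mm high (black strip below). Upright handle on its middle: 18 mm thick along x, 70 mm along y, from 22 to 75 mm up. Same front and back. Origin: centre of the underside; z up. Wipe along its x, long side leading.
- scrap_orange: Loose orange scrap of a failed print, 32 x 24 mm, 7 mm thick with a ridge to 13 mm at one end, 12 g, lying flat on the plate. Origin: centre of its underside; z up. At the start both scraps' centres lie at station x -25 to 50 mm, y -40 to 40 mm.
- scrap_green: Loose green scrap of a failed print, same shape and size as the orange one, lying on the plate beside it. Origin: centre of its underside; z up.

How it is judged:
By the outcome, as a careful person would: the job done as asked, in the order asked, and still so for the second after the job is handed in, with the robot touching nothing.
It also fails if it takes over 53 s, if anything falls off the work surface, if the arm or the gripper's body presses on something with over 40 N, if the wrist force passes 120 N, or if a joint passes its speed limit or range.

### The arm

A 6-joint arm with a two-finger parallel gripper is mounted at the origin on the work surface. World frame = base frame: x ahead of the robot, y to its left, z up, the work surface at z = 0. Lengths are in m, angles in rad, forces in N, time in s.
With the tool pointing down it reaches from about 0.35 to 0.775 m from the base axis. Payload 5.5 kg.
Tool frame: the origin (TCP) lies on the centre line of the jaws, within the pads' length; the fingertips stand 8 mm ahead of it and the grasp point (between the pads) lies 11 mm behind it; y points along the fingers, x is the direction in which the jaws open and shut, and the axes are right-handed (so a half turn about y gives the same grasp; the last joint's range is limited). The gripper opens to 85 mm and grips with 20 to 120 N. Pads are 22 mm wide; open, the fingers measure 114 mm over their backs; the gripper's body (76 mm by 85 mm) begins 54 mm behind the grasp point. The pads swing forward as they close: fully open they stand 13 mm farther back than shut.
Start: joints at [-1.439, 0.313, 0.046, 1.304, 0, 1.431], TCP at [0.154, -0.554, 0.239] pointing down, gripper open.
Joint ranges: [-2.76, 2.76], [-0.86, 1.69], [-1.03, 1.26], [-2.2, 2.34], [-1.47, 1.5], [-3.14, 3.14]. Speed limits (rad/s): [2.57, 2.57, 3.14, 3.14, 3.14, 3.14].

### API

Orientations are given as a unit quaternion [w, x, y, z].
In Python, from workcell import get_state, read_camera, camera_params, hand_in, search_frame, landmark_of gives the robot as it stands.
- The arm moves only by the shell command python3 -m pendant 'ROWS' [OPENING] [FORCE]. ROWS is a JSON object of lists of equal length, an entry for each row: "offset": the shift along the tool's x, y, z in cm, a list of three; "twist": the turn about the tool's y in degrees. In form: {"offset": [[dx, dy, dz], ...], "twist": [twist, ...]}. A call has 1 to 20 rows; each row shifts and turns the pose as measured when the row begins, along the tool's axes as they then stand; what a row does not reach is not made up. A row lasts 1/10 s, in which the tool goes at most 50 mm and 8.59 degrees, less where a joint would pass 70% of its speed; a pose out of reach is approached as far as the arm can. A call with a gripper value outside its range is refused whole. OPENING is the opening, from 0 (shut) to 1 (fully open), set as the call begins (- or left out, the last holds). The fingers move at their own pace and stop on an object; FORCE is the grip in N (left out, the last holds). Time passes only in rows, so rows that do not move let the fingers close. It gives the time, the measured TCP pose, the force and the opening at its end, in the units of the state.
- get_state(): the state, without advancing time (a new reading comes with each control period).
- read_camera(name): name is "side" or "top"; returns the picture (400x640x3 uint8, red, green, blue); there is no depth.
- camera_params(name): a dict with "fx", "fy", "cx", "cy" (pixels), "position" and "attitude" of the camera in the world. Camera axes: x right, y up, looking along -z (the intrinsics and any distortion apply to the point x, -y, -z); pixel columns grow to the right and rows downward; lengths in m; the calibration is good to about 2 mm. A picture is of the moment at which its call begins. camera_params takes no time and is no camera call.
- hand_in(): hands the job in, once; it reports no verdict.
Trained networks look in the newest picture that a camera, given by its name, has taken for a name from the list of things; names that differ only in an ending like _2 or _b are one class to them, and where a whole thing is asked for, a point or a joint stands for the part that bears it (a point fixed in the world has none). Each returns a list of dicts, best first, with "confidence" (0 to 1); they miss things now and then, are a little off and sometimes report something else, mostly with a low value. They report only what shows in the picture. A call takes as long as a camera call.
- search_frame(camera, target): "xyz" ([x, y, z] in m, in the coordinates of the camera as it stood for that picture, good to about 4 mm: the middle of the surface that is visible of it).
- landmark_of(camera, target): "xyz" ([x, y, z] in m, in the coordinates of the camera as it stood for that picture, good to about 4 mm: a listed point, or the origin of a listed thing).
The state is a dict: "clock": time; "joint_pos": joint angles; "qvel": joint speeds; "tau": joint torques, N m; "tcp_pos": TCP position; "orientation": TCP orientation; "wrist_force": force on the tool from outside, world axes, zero at the start; "ft_torque": the same for the moment, N m; "finger_gap": finger opening in m.
Only numpy, scipy, OpenCV 4.12 (cv2) and the standard library are available. Lean on these libraries where they do the work, as an engineer would, in place of code of your own. Each camera call takes 0.05 s, during which the arm holds its last target.

## Working session

There is one attempt and no reset: what is moved stays moved. The work goes in short steps, Python scripts to look and compute and a shell command to move; the robot and the scene stay as the last step left them, time stands still between calls to the robot, and variables do not carry over. Pictures are saved under pics/ and viewed, and the job is handed in when it is done.

```bash
ls; mkdir -p pics; python3 - <<'E'
from workcell import *
import cv2
s=get_state();print({k:s[k] for k in('clock','tcp_pos','orientation','finger_gap')})
for n in('side','top'):
    p=camera_params(n);print(n,p)
    cv2.imwrite(f'pics/{n}0.png',read_camera(n)[:,:,::-1])
    for t in('station','scraper','scrap_orange','scrap_green'):
        print(t,landmark_of(n,t)[:2])
E
```

```text
pics
{'clock': 0.0, 'tcp_pos': array([ 0.1543176 , -0.55339131,  0.23839679]), 'orientation': array([ 0.56359829, -0.56266898,  0.42810476, -0.42718485]), 'finger_gap': 0.08536338144237544}
side {'fx': 504.8598706649287, 'fy': 504.8598706649287, 'cx': 315.64199140390815, 'cy': 198.64081448264514, 'position': array([ 0.45983433, -0.83858314,  0.84710601]), 'attitude': array([ 0.92595436,  0.37260664, -0.01645183, -0.05917894])}
station [{'xyz': [-0.0526, 0.1098, -1.2781], 'confidence': 0.69}]
scraper [{'xyz': [-0.0481, -0.0984, -1.0765], 'confidence': 0.8}]
scrap_orange [{'xyz': [-0.092, 0.12, -1.2393], 'confidence': 0.5}, {'xyz': [-0.0288, 0.1605, -1.2784], 'confidence': 0.41}]
scrap_green [{'xyz': [-0.0944, 0.1222, -1.2392], 'confidence': 0.68}]
top {'fx': 478.53101708474424, 'fy': 478.53101708474424, 'cx': 313.1532295361235, 'cy': 195.669794888078, 'position': array([ 0.37371273, -0.12043523,  0.90963197]), 'attitude': array([ 0.70598956,  0.06422805, -0.05561945, -0.70310737])}
station [{'xyz': [-0.2331, -0.0197, -0.9254], 'confidence': 0.85}]
scraper [{'xyz': [0.0572, -0.0463, -0.9142], 'confidence': 0.93}]
scrap_orange [{'xyz': [-0.2624, 0.0167, -0.8899], 'confidence': 0.6}]
scrap_green [{'xyz': [-0.2211, -0.0539, -0.879], 'confidence': 0.81}]
```

View pics/side0.png

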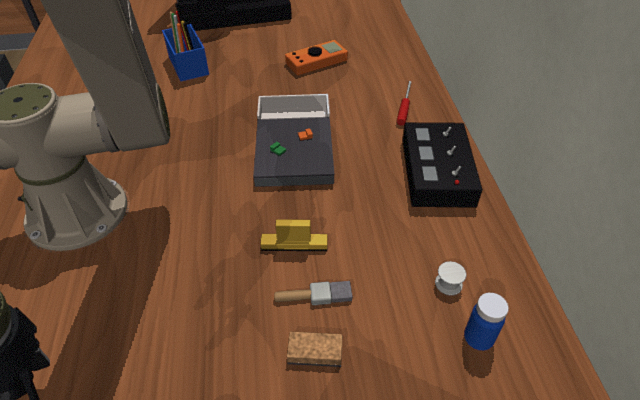

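View pics/top0.png

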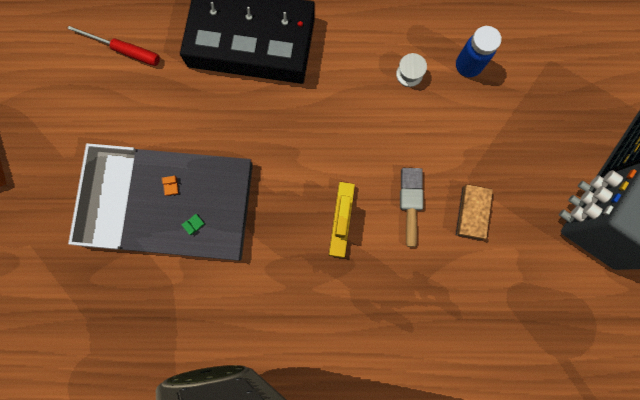

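```bash
cat > h.py <<'E'
import numpy as np
from scipy.spatial.transform import Rotation as R
from workcell import *
def q2R(q): return R.from_quat([q[1],q[2],q[3],q[0]]).as_matrix()
def cam2w(n,p):
    c=camera_params(n); return np.array(c['position'])+q2R(c['attitude'])@np.array(p)
def pix2w(n,u,v,z):
    c=camera_params(n); d=q2R(c['attitude'])@np.array([(u-c['cx'])/c['fx'],-(v-c['cy'])/c['fy'],-1])
    o=np.array(c['position']); return o+d*(z-o[2])/d[2]
def w2pix(n,P):
    c=camera_params(n); p=q2R(c['attitude']).T@(np.array(P)-c['position'])
    return np.array([c['cx']+c['fx']*p[0]/-p[2], c['cy']-c['fy']*p[1]/-p[2]])
E
python3 - <<'E'
from h import *
for n,p in [('side',[-0.0526, 0.1098, -1.2781]),('side',[-0.0481, -0.0984, -1.0765]),('side',[-0.092, 0.12, -1.2393]),('side',[-0.0288, 0.1605, -1.2784]),('top',[-0.2331, -0.0197, -0.9254]),('top',[0.0572, -0.0463, -0.9142]),('top',[-0.2624, 0.0167, -0.8899]),('top',[-0.2211, -0.0539, -0.879])]: print(n,cam2w(n,p).round(4))
s=get_state();print(q2R(s['orientation']).round(4))
E
```

```text
side [0.5136 0.1258 0.0013]
side [ 0.4828 -0.1624  0.0027]
side [0.4726 0.1112 0.0369]
side [0.5422 0.1594 0.0358]
top [ 0.5094  0.1241 -0.003 ]
top [ 4.827e-01 -1.664e-01  1.000e-04]
top [0.5391 0.1531 0.0385]
top [0.4679 0.1114 0.0368]
[[ 2.685e-01 -0.000e+00  9.633e-01]
 [-9.633e-01 -1.000e-04  2.685e-01]
 [ 0.000e+00 -1.000e+00 -0.000e+00]]
```

The side view shows the station at about (293,140), the tray at its far end, green at (278,149), orange at (306,134), and the scraper at (294,237). In the top view the scraper is at (342,220), green at (193,225) and orange at (170,186). The networks agree with both pictures. Next I measure the yaw angles from the contours.

```bash
python3 - <<'E'
from h import *
import cv2
im=cv2.imread('pics/top0.png'); hsv=cv2.cvtColor(im,cv2.COLOR_BGR2HSV)
def rect(n,mask,z,roi):
    m=np.zeros_like(mask); x0,y0,x1,y1=roi; m[y0:y1,x0:x1]=mask[y0:y1,x0:x1]
    c=max(cv2.findContours(m,0,2)[0],key=cv2.contourArea)[:,0]
    w=np.array([pix2w(n,u,v,z)[:2] for u,v in c])*1000
    r=cv2.minAreaRect(w.astype(np.float32)); print(np.round(r[0],1),np.round(r[1],1),round(r[2],2), len(c)); return c
roi=(320,170,365,270)
y=cv2.inRange(hsv,(20,120,60),(35,255,255))
rect('top',y,0.022,roi)
print('handle'); yb=cv2.inRange(hsv,(20,120,205),(35,255,255)); rect('top',yb,0.075,roi)
print(hsv[220,343],hsv[195,347],hsv[245,337])
g=cv2.inRange(hsv,(45,80,40),(85,255,255)); o=cv2.inRange(hsv,(3,180,150),(15,255,255))
rect('top',g,0.043,(150,150,240,250)); rect('top',o,0.043,(150,160,200,210))
v=cv2.inRange(hsv,(0,0,0),(179,130,85))
v=cv2.morphologyEx(v,cv2.MORPH_CLOSE,np.ones((15,15))); v=cv2.morphologyEx(v,cv2.MORPH_OPEN,np.ones((7,7)))
rect('top',v,0.035,(60,130,270,280)); cv2.imwrite('pics/v.png',v)
crop=cv2.resize(im[130:280,50:370],None,fx=2.5,fy=2.5,interpolation=cv2.INTER_CUBIC);cv2.imwrite('pics/crop.png',crop)
E
```

```text
[ 482.  -162.4] [ 30.4 140.3] 81.81 52
handle
[ 495.  -162.1] [24.8 90.7] 81.52 60
[ 23 213 215] [ 25 210 220] [ 23 209 217]
[468.9 110.1] [27.4 34.8] 38.47 23
[541.6 156.3] [34.6 24.2] 14.34 33
[508.2 126.2] [228.3 190.4] 85.1 90
```

View pics/crop.png

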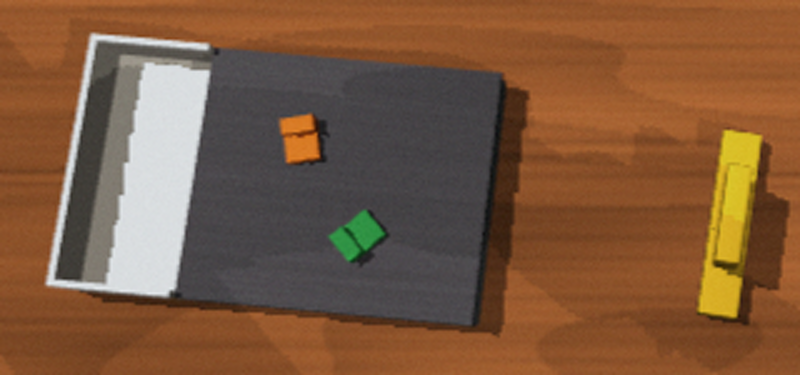

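```bash
python3 - <<'E'
from h import *
A=[(250.8,159.2),(240,260.4),(134.4,148.8),(120.8,248.4)]
W=np.array([pix2w('top',u,v,.035)[:2] for u,v in A]);print(W.round(4))
M=np.array([[-.11,-.095],[-.11,.095],[.11,-.095],[.11,.095]])
T=[(87.2,143.6),(68.8,244)]; W=np.vstack([W,[pix2w('top',u,v,.045)[:2] for u,v in T]]); M=np.vstack([M,[[.2,-.095],[.2,.095]]])
mc,wc=M.mean(0),W.mean(0);H=((M-mc).T@(W-wc));a=np.arctan2(H[0,1]-H[1,0],H[0,0]+H[1,1])
r=np.array([[np.cos(a),-np.sin(a)],[np.sin(a),np.cos(a)]]);t=wc-r@mc
print(np.degrees(a),t.round(4),((W-t)@r-M).round(4))
for n,p in(('g',(.469,.110)),('o',(.5416,.1563))):print(n,((np.array(p)-t)@r).round(4))
x0=r@[-.085,0]+t;x1=r@[.118,0]+t;print('start',x0,'end',x1)
sx=np.array([np.cos(np.radians(81.8)),np.sin(np.radians(81.8))]);sy=np.array([-sx[1],sx[0]])
for i in(-15,15):
  for j in(-70,70):print(i,j,w2pix('top',[*(np.array([.482,-.1624])+sx*i/1000+sy*j/1000),.022]).round(1),w2pix('side',[*(np.array([.482,-.1624])+sx*i/1000+sy*j/1000),.022]).round(1))
s=get_state();Rt=q2R(s['orientation']);print(Rt.T@(np.array([.482,-.1624,.2])-s['tcp_pos'])*100, s['clock'])
E
```

```text
[[0.5928 0.0083]
 [0.4039 0.0229]
 [0.6126 0.2298]
 [0.4246 0.2419]]
85.12309544370419 [0.5086 0.1255] [[ 0.0004  0.0011]
 [-0.0012  0.0006]
 [ 0.0028  0.0002]
 [-0.0011 -0.0015]
 [-0.0011  0.0003]
 [ 0.0003 -0.0007]]
g [-0.0188  0.0381]
o [ 0.0335 -0.0303]
start [0.50133802 0.04082663] end [0.51859612 0.2430917 ]
-15 -70 [354.5 183.6] [325.5 244.9]
-15 70 [344.4 257.5] [258.4 244.4]
15 -70 [338.8 181.3] [325.6 233.8]
15 70 [328.2 255.1] [259.8 233.4]
[-28.9182823    3.92485447  42.07179612] 0.5
```

```bash
python3 -m pendant '{"offset":[[-2.5,0,4],[-2.5,0,4],[-2.5,0,4],[0,0,0]],"twist":[8,8,7.8,0]}' 1 40
cat > d.py <<'E'
import sys
from h import *
# usage: x y z yaw(of tool x, deg)
t=np.array([float(a) for a in sys.argv[1:4]]);s=get_state();Rt=q2R(s['orientation'])
yaw=np.degrees(np.arctan2(Rt[1,0],Rt[0,0]))
print('clock',s['clock'],'tcp',s['tcp_pos'].round(4),'yaw',yaw.round(2),'gap',s['finger_gap'],'F',np.round(s['wrist_force'],1))
print('q',np.round(s['joint_pos'],2),'tilt',Rt[2].round(4))
print('offset cm',(Rt.T@(t-s['tcp_pos'])*100).round(2),'twist',yaw-float(sys.argv[4]))
E
python3 d.py .4823 -.163 .15 -98.2
```

```text
clock: 0.9
tcp_pos: [0.2625, -0.4653, 0.2387]
orientation: [-0.459, 0.459, -0.537, 0.538]
wrist_force: [-0.1, -0.6, -1.2]
finger_gap: 0.0852
clock 0.9 tcp [ 0.2625 -0.4653  0.2387] yaw -98.99 gap 0.08521655587167312 F [-0.1 -0.6 -1.2]
q [-1.21  0.23 -0.06  1.27  0.    2.09] tilt [ 9.e-04 -1.e+00  7.e-04]
offset cm [-33.3    8.85  16.98] twist -0.7898355328240427
```

J6 would pass its range at the station, since J6−J1 is constant at a fixed yaw. I'll use the half-turn-equivalent grasp, with tool x at +81.8°.

```bash
python3 -m pendant '{"offset":[[0,0,0],[0,0,0],[0,0,0],[0,0,0],[0,0,0],[0,0,0],[0,0,0],[0,0,0],[0,0,0],[0,0,0],[0,0,0],[0,0,0],[0,0,0],[0,0,0],[0,0,0],[0,0,0],[0,0,0],[0,0,0],[0,0,0],[0,0,0]],"twist":[-8.5,-8.5,-8.5,-8.5,-8.5,-8.5,-8.5,-8.5,-8.5,-8.5,-8.5,-8.5,-8.5,-8.5,-8.5,-8.5,-8.5,-8.5,-8.5,-8.5]}' >/dev/null
python3 d.py .4823 -.163 .15 81.8
```

```text
clock 2.9 tcp [ 0.2549 -0.4728  0.2402] yaw 73.15 gap 0.08550595559524167 F [ 0.3  0.6 -0.2]
q [-1.22  0.23 -0.06  1.27 -0.01 -0.93] tilt [-8.e-03 -1.e+00  5.e-04]
offset cm [ 36.32   8.72 -12.79] twist -8.652403831211089
```

```bash
python3 -m pendant '{"offset":[[0,0,0],[4.2,0.6,-2.2],[4.2,0.6,-2.2],[4.2,0.6,-2.2],[4.2,0.6,-2.2],[4.2,0.6,-2.2],[4.2,0.6,-2.2],[4.2,0.6,-2.2],[4.2,0.6,-2.2],[0,0,0]],"twist":[-8.4,0,0,0,0,0,0,0,0,0]}' >/dev/null
python3 d.py .4823 -.163 .15 81.8
```

```text
clock 3.9 tcp [ 0.4812 -0.1641  0.1871] yaw 81.96 gap 0.0855996475742826 F [-0.1 -1.1 -0.5]
q [-0.48  0.2  -0.23  1.13 -0.01 -0.34] tilt [-0.0159 -0.9999 -0.0032]
offset cm [ 0.19  3.7  -0.08] twist 0.1619530470261168
```

```bash
python3 -m pendant '{"offset":[[0.2,4,-0.1],[0,4,0],[0,3.5,0],[0,2,0],[0,0.8,0],[0,0,0]],"twist":[0,0,0,0,0,0]}' >/dev/null
python3 d.py .4823 -.163 .042 81.8; python3 - <<'E'
from h import *;import cv2
cv2.imwrite('pics/a.png',cv2.resize(read_camera('side')[150:320,200:400,::-1],None,fx=3,fy=3))
E
```

```text
clock 4.5 tcp [ 0.4854 -0.1687  0.0419] yaw 82.4 gap 0.0857069899005929 F [-0.6  0.1  0.2]
q [-0.48  0.34 -0.44  0.78 -0.02 -0.35] tilt [-0.0208 -0.9997 -0.009 ]
offset cm [ 0.52 -0.02  0.38] twist 0.5984697715737042
```

View pics/a.png

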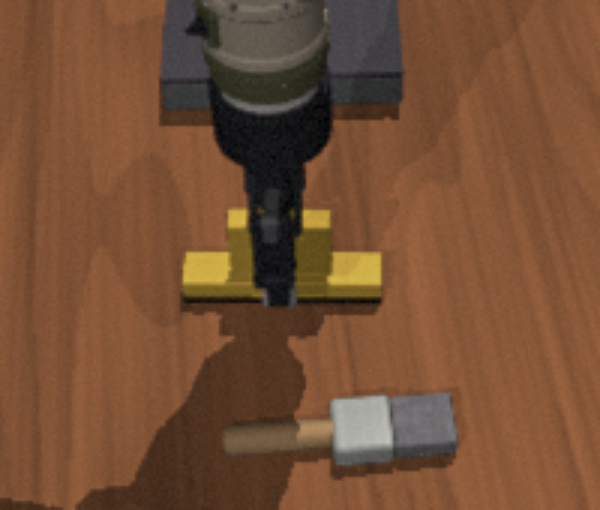

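The fingers straddle the handle, roughly centred. I'll correct by about 5 mm and close.

```bash
python3 -m pendant '{"offset":[[0.5,0,0.4],[0,0,0]],"twist":[-0.6,0]}' >/dev/null
python3 d.py .4823 -.163 .042 81.8
python3 -m pendant '{"offset":[[0,0,0],[0,0,0],[0,0,0],[0,0,0],[0,0,0],[0,0,0],[0,0,0],[0,0,0]],"twist":[0,0,0,0,0,0,0,0]}' 0 60
python3 d.py .4823 -.163 .042 81.8
```

```text
clock 4.75 tcp [ 0.4836 -0.1645  0.0448] yaw 83.0 gap 0.08556537101237773 F [-0.3  0.2  0.3]
q [-0.48  0.32 -0.45  0.77 -0.02 -0.35] tilt [-0.0226 -0.9997 -0.013 ]
offset cm [0.14 0.27 0.15] twist 1.1988533686605933
clock: 5.55
tcp_pos: [0.486, -0.1655, 0.0481]
orientation: [-0.518, 0.54, 0.467, -0.471]
wrist_force: [-0.1, -0.0, 0.8]
finger_gap: 0.0169
clock 5.55 tcp [ 0.486  -0.1655  0.0481] yaw 83.05 gap 0.01694483307893388 F [-0.1 -0.   0.8]
q [-0.47  0.32 -0.45  0.78 -0.02 -0.35] tilt [-0.0253 -0.9995 -0.0191]
offset cm [0.22 0.59 0.41] twist 1.2489810439132327
```

```bash
python3 -m pendant '{"offset":[[0,-2,0],[0,-3,0],[0,-3,0],[2,-0.5,0],[4.5,0,0],[4.5,0,0],[4.5,0,0],[3.5,0,0],[0,0,0]],"twist":[0,0,0,-1,-1,0,0,0,0]}'  >/dev/null
python3 d.py .502 .041 .1 85.1; python3 - <<'E'
from h import *;import cv2
cv2.imwrite('pics/b.png',cv2.resize(read_camera('side')[50:320,180:420,::-1],None,fx=2.2,fy=2.2))
E
```

```text
clock 6.45 tcp [0.5018 0.0315 0.129 ] yaw 84.79 gap 0.017094575519403504 F [-0.  -0.4 -1.7]
q [-0.08  0.23 -0.35  0.98 -0.02  0.01] tilt [-0.0235 -0.9996 -0.0139]
offset cm [1.02 2.88 0.11] twist -0.3061862943747542
```

View pics/b.png

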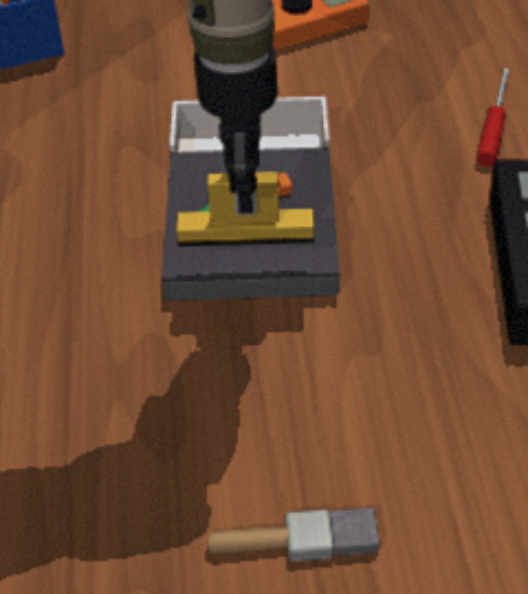

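The scraper hangs level over the plate's near end, at about (245,225) in the crop, with both scraps beyond it. I'll lower it in small steps.

```bash
python3 -m pendant '{"offset":[[0.9,2,0.1],[0,2,0],[0,0,0]],"twist":[-0.3,0,0]}'  >/dev/null
python3 d.py .502 .041 .081 85.1; python3 - <<'E'
from h import *;import cv2
cv2.imwrite('pics/c.png',cv2.resize(read_camera('side')[90:210,230:360,::-1],None,fx=5,fy=5,interpolation=2))
E
```

```text
clock 6.8 tcp [0.5022 0.0364 0.0879] yaw 85.01 gap 0.017885056710647974 F [-0.6 -0.1 -1.3]
q [-0.07  0.27 -0.41  0.88 -0.03  0.01] tilt [-0.0261 -0.9996 -0.0143]
offset cm [0.47 0.68 0.07] twist -0.08853188337447193
```

View pics/c.png

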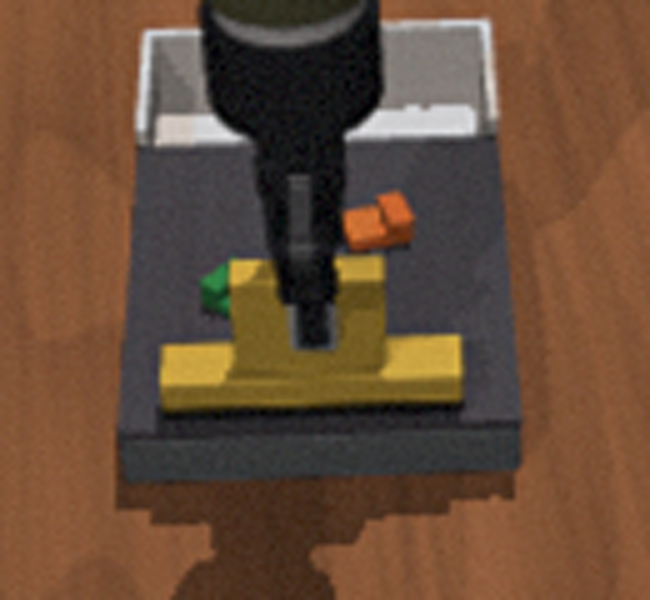

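```bash
python3 -m pendant '{"offset":[[0,0.3,0],[0,0.2,0],[0,0,0]],"twist":[0,0,0]}'  >/dev/null
python3 d.py .502 .041 .081 85.1
python3 -m pendant '{"offset":[[0,0.2,0]],"twist":[0]}'  >/dev/null
python3 d.py .502 .041 .081 85.1
```

```text
clock 7.15 tcp [0.5043 0.0341 0.0857] yaw 84.81 gap 0.01726938170124488 F [ 0.1 -1.6 -1.5]
q [-0.08  0.27 -0.41  0.87 -0.03  0.01] tilt [-0.0263 -0.9995 -0.0181]
offset cm [0.68 0.45 0.3 ] twist -0.2897607842022438
clock 7.25 tcp [0.5049 0.0337 0.0844] yaw 84.78 gap 0.01735788190327605 F [ 0.6 -0.1 -1.9]
q [-0.08  0.27 -0.41  0.87 -0.03  0.01] tilt [-0.0264 -0.9995 -0.0195]
offset cm [0.71 0.32 0.36] twist -0.31891934189160054
```

```bash
python3 -m pendant '{"offset":[[0.4,0.3,0.2],[0,0.2,0.1]],"twist":[-0.2,0]}'  >/dev/null
python3 d.py .502 .041 .081 85.1
python3 -m pendant '{"offset":[[0.2,0.2,0.1]],"twist":[0]}'  >/dev/null
python3 d.py .502 .041 .081 85.1
```

```text
clock 7.45 tcp [0.5049 0.0354 0.083 ] yaw 84.89 gap 0.017178192767192593 F [-4.2  2.1 15.5]
q [-0.07  0.27 -0.42  0.86 -0.03  0.02] tilt [-0.0318 -0.9992 -0.026 ]
offset cm [0.54 0.18 0.35] twist -0.21104892547016618
clock 7.55 tcp [0.5051 0.036  0.0831] yaw 84.85 gap 0.017454043804274965 F [-4.4 -7.8 14.3]
q [-0.07  0.27 -0.42  0.85 -0.04  0.02] tilt [-0.0357 -0.9989 -0.029 ]
offset cm [0.48 0.18 0.36] twist -0.24614778043658703
```

```bash
python3 -m pendant '{"offset":[[1.5,-0.07,0],[1.5,-0.05,0]],"twist":[0,0]}'  >/dev/null
python3 d.py .502 .041 .083 85.1
python3 -m pendant '{"offset":[[1.5,-0.06,0]],"twist":[0]}'  >/dev/null
python3 d.py .502 .041 .083 85.1
```

```text
clock 7.75 tcp [0.5087 0.0649 0.0848] yaw 84.67 gap 0.017116773932227165 F [-0.3  0.3 -1.4]
q [-0.01  0.28 -0.4   0.86 -0.04  0.08] tilt [-0.0371 -0.9988 -0.0322]
offset cm [-2.43  0.26  0.45] twist -0.4296974063864383
clock 7.85 tcp [0.5102 0.0804 0.0852] yaw 84.65 gap 0.01755815149694123 F [ 0.1 -0.5 -1.4]
q [ 0.02  0.28 -0.39  0.86 -0.04  0.12] tilt [-0.0369 -0.9988 -0.033 ]
offset cm [-3.99  0.35  0.46] twist -0.45304534022244525
```

```bash
python3 -m pendant '{"offset":[[0.2,0.15,0]],"twist":[0]}'  >/dev/null
python3 d.py .502 .041 .083 85.1
python3 - <<'E'
from h import *;import cv2
cv2.imwrite('pics/e.png',cv2.resize(read_camera('side')[90:210,230:360,::-1],None,fx=5,fy=5,interpolation=2))
cv2.imwrite('pics/e2.png',cv2.resize(read_camera('top')[130:280,50:290,::-1],None,fx=3,fy=3,interpolation=2))
E
```

```text
clock 7.95 tcp [0.5108 0.0836 0.084 ] yaw 84.75 gap 0.0173336477922453 F [ 0.3 -0.6 -1.3]
q [ 0.03  0.29 -0.39  0.86 -0.04  0.12] tilt [-0.0364 -0.9988 -0.034 ]
offset cm [-4.32  0.24  0.49] twist -0.3458699615452616
```

View pics/e.png

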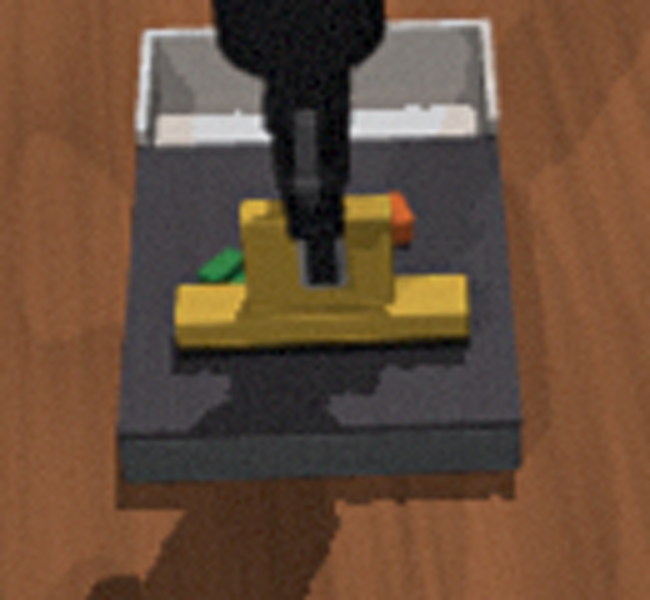

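View pics/e2.png

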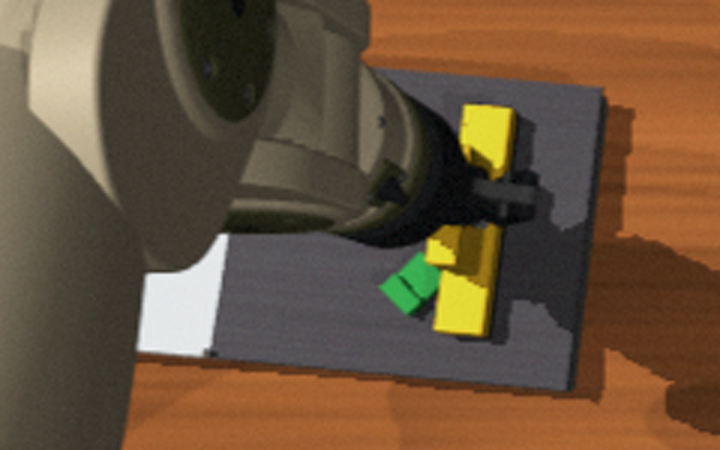

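```bash
python3 -m pendant '{"offset":[[0.4,0.12,0.2]],"twist":[-0.3]}'  >/dev/null
python3 d.py .502 .041 .083 85.1
python3 -m pendant '{"offset":[[1,-0.02,0.2]],"twist":[0]}'  >/dev/null
python3 d.py .502 .041 .083 85.1
```

```text
clock 8.15 tcp [0.5106 0.0853 0.0834] yaw 84.98 gap 0.01727223185607474 F [ 2.8 -7.6 13.2]
q [ 0.04  0.29 -0.4   0.86 -0.04  0.12] tilt [-0.0399 -0.9985 -0.0369]
offset cm [-4.49  0.2   0.48] twist -0.11731470486569151
clock 8.25 tcp [0.5106 0.0937 0.0841] yaw 84.89 gap 0.017167749927942507 F [ 0.2 -1.5  0.6]
q [ 0.05  0.29 -0.39  0.86 -0.05  0.14] tilt [-0.0425 -0.9983 -0.0395]
offset cm [-5.32  0.32  0.4 ] twist -0.2071586815001325
```

```bash
python3 -m pendant '{"offset":[[1.3,0.02,0.1]],"twist":[0]}'  >/dev/null
python3 d.py .502 .041 .083 85.1
python3 -m pendant '{"offset":[[1.3,0,0.1]],"twist":[0]}'  >/dev/null
python3 d.py .502 .041 .083 85.1
python3 -m pendant '{"offset":[[1.3,0,0.1]],"twist":[-0.2]}'  >/dev/null
python3 d.py .502 .041 .083 85.1
```

```text
clock 8.35 tcp [0.5112 0.1056 0.0839] yaw 84.79 gap 0.017061741061987733 F [-0.4 -4.6  6. ]
q [ 0.08  0.29 -0.38  0.86 -0.05  0.17] tilt [-0.0445 -0.9982 -0.0408]
offset cm [-6.51  0.37  0.34] twist -0.31089787595432483
clock 8.45 tcp [0.512  0.1181 0.084 ] yaw 84.72 gap 0.01727872212959834 F [ 1.4 -4.7  6.2]
q [ 0.1   0.3  -0.38  0.86 -0.05  0.19] tilt [-0.0466 -0.998  -0.0424]
offset cm [-7.75  0.45  0.3 ] twist -0.3823716705824012
clock 8.55 tcp [0.5128 0.1307 0.0841] yaw 84.88 gap 0.017150260352317308 F [ 0.7 -6.3  6.7]
q [ 0.13  0.31 -0.37  0.87 -0.06  0.22] tilt [-0.049  -0.9978 -0.0439]
offset cm [-9.01  0.54  0.3 ] twist -0.2206750817678227
```

```bash
python3 -m pendant '{"offset":[[1.3,-0.01,0.1],[1.3,-0.01,0.1]],"twist":[0,0]}'  >/dev/null
python3 d.py .502 .041 .083 85.1
python3 -m pendant '{"offset":[[1.3,-0.01,0.1],[1.3,-0.01,0.1]],"twist":[-0.2,0]}'  >/dev/null
python3 d.py .502 .041 .083 85.1
python3 - <<'E'
from h import *;import cv2
cv2.imwrite('pics/f.png',cv2.resize(read_camera('side')[70:210,230:360,::-1],None,fx=4,fy=4,interpolation=2))
E
```

```text
clock 8.75 tcp [0.5143 0.1563 0.0844] yaw 84.83 gap 0.017341318879449313 F [ 0.8 -5.   6.9]
q [ 0.18  0.32 -0.34  0.87 -0.06  0.27] tilt [-0.0534 -0.9975 -0.0472]
offset cm [-11.57   0.75   0.22] twist -0.2707338147483114
clock 8.95 tcp [0.5157 0.1819 0.0846] yaw 85.01 gap 0.01726274127134983 F [ 1.1 -5.9  7.8]
q [ 0.23  0.34 -0.32  0.88 -0.07  0.32] tilt [-0.0584 -0.997  -0.0502]
offset cm [-14.12   0.98   0.19] twist -0.09377232381309852
```

View pics/f.png

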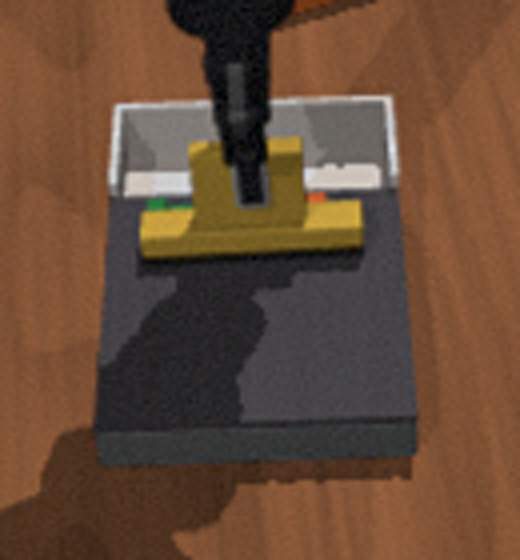

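```bash
python3 -m pendant '{"offset":[[1.3,-0.02,0.1],[1.3,-0.03,0.1],[1.3,-0.07,0.1]],"twist":[0,0,0]}'  >/dev/null
python3 d.py .502 .041 .083 85.1
python3 -m pendant '{"offset":[[1.3,-0.07,0.1],[1.2,-0.08,0.1]],"twist":[0,0]}'  >/dev/null
python3 d.py .519 .243 .085 85.1
python3 - <<'E'
from h import *;import cv2
cv2.imwrite('pics/g.png',cv2.resize(read_camera('side')[70:210,230:360,::-1],None,fx=4,fy=4,interpolation=2))
cv2.imwrite('pics/g2.png',cv2.resize(read_camera('top')[130:280,50:290,::-1],None,fx=3,fy=3,interpolation=2))
E
```

```text
clock 9.3 tcp [0.5171 0.2224 0.0851] yaw 84.99 gap 0.017561388883986957 F [ 0.8 -3.2  2.6]
q [ 0.3   0.37 -0.27  0.9  -0.08  0.39] tilt [-0.0618 -0.9966 -0.0538]
offset cm [-1.815e+01  1.340e+00 -1.000e-02] twist -0.10866494765916457
clock 9.5 tcp [0.5163 0.2498 0.0842] yaw 84.98 gap 0.017177726380350925 F [ 0.4 -0.2 -1.7]
q [ 0.35  0.39 -0.24  0.92 -0.08  0.44] tilt [-0.0607 -0.9968 -0.052 ]
offset cm [-0.66 -0.02 -0.33] twist -0.1164012000228496
```

View pics/g.png

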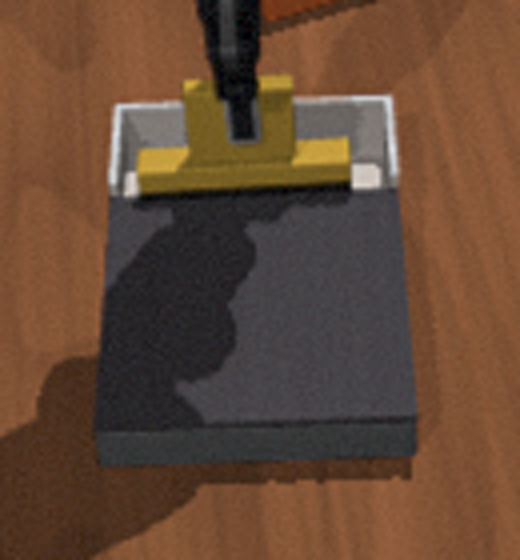

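View pics/g2.png

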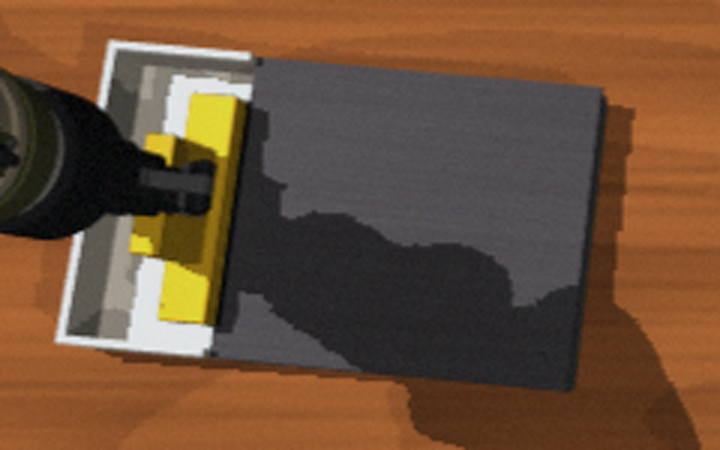

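The plate is clear, with the scraper fully over the tray edge. I'll lift and check the tray.

```bash
python3 -m pendant '{"offset":[[0,-1.5,0],[0,-3,0],[0,-3,0],[-4.5,-0.3,0],[-4.5,-0.3,0],[-4.5,-0.3,0],[-4.5,-0.3,0],[-4.5,-0.3,0],[-4.5,-0.3,0]],"twist":[0,0,0,0,0,0,0,0,0]}'  >/dev/null
python3 d.py .486 -.1655 .12 83.05
python3 - <<'E'
from h import *;import cv2
cv2.imwrite('pics/k.png',cv2.resize(read_camera('side')[70:250,230:360,::-1],None,fx=3,fy=3,interpolation=2))
cv2.imwrite('pics/k2.png',cv2.resize(read_camera('top')[130:280,50:390,::-1],None,fx=2.3,fy=2.3,interpolation=2))
E
```

```text
clock 10.5 tcp [ 0.4858 -0.0141  0.1908] yaw 85.94 gap 0.017351492862115788 F [ 0.2 -0.2 -1.7]
q [-0.16  0.13 -0.31  1.08 -0.06 -0.09] tilt [-0.0609 -0.9973 -0.0418]
offset cm [-14.64   8.02  -0.76] twist 2.88691429669845
```

View pics/k.png

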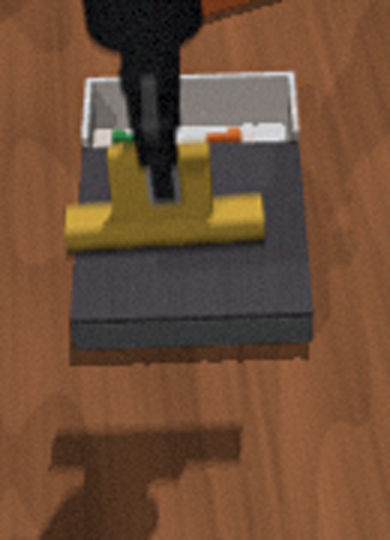

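View pics/k2.png

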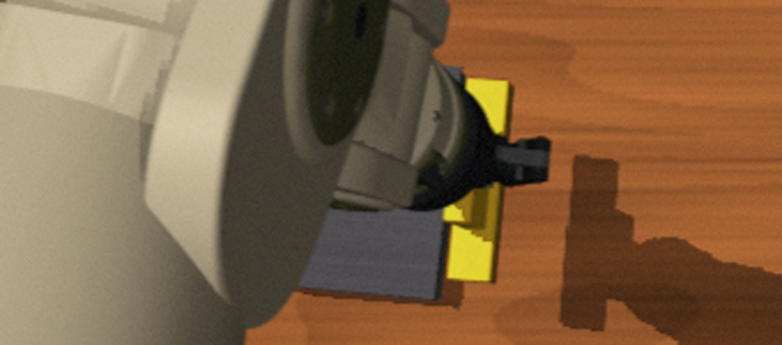

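Both scraps are now in the tray (green at (122,136), orange at (224,135) in the crop) and the plate is empty. Now I return the scraper.

```bash
python3 -m pendant '{"offset":[[-4.5,1.5,0],[-4.5,1.5,0],[-4.5,1.5,0],[-2,2,0],[0,0,0]],"twist":[1.5,1.5,1,0,0]}'  >/dev/null
python3 d.py .486 -.1645 .05 82
python3 - <<'E'
from h import *;import cv2
cv2.imwrite('pics/l.png',cv2.resize(read_camera('side')[180:310,220:370,::-1],None,fx=4,fy=4,interpolation=2))
E
```

```text
clock 11.1 tcp [ 0.4722 -0.1759  0.1337] yaw 81.43 gap 0.017285593539697972 F [-0.7 -0.6 -1.6]
q [-0.5   0.19 -0.39  0.93 -0.04 -0.35] tilt [-0.0555 -0.9972 -0.0493]
offset cm [ 1.8   8.33 -0.78] twist -0.5663098132232562
```

View pics/l.png

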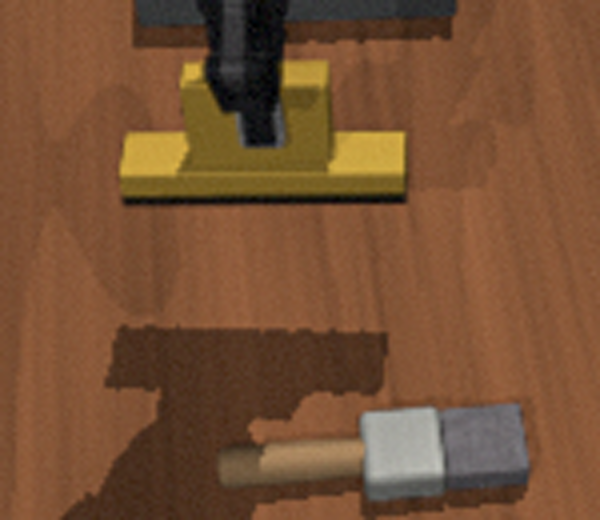

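```bash
python3 -m pendant '{"offset":[[0.6,3,-0.3],[0.6,2.5,-0.3],[0.4,1.2,-0.2],[0,0,0]],"twist":[-0.4,0,0,0]}'  >/dev/null
python3 d.py .486 -.1645 .048 82
python3 - <<'E'
from h import *;import cv2
cv2.imwrite('pics/m.png',cv2.resize(read_camera('side')[180:310,220:370,::-1],None,fx=4,fy=4,interpolation=2))
E
```

```text
clock 11.55 tcp [ 0.4888 -0.1601  0.0684] yaw 82.13 gap 0.01729106065345264 F [ 0.2 -0.2 -1.9]
q [-0.45  0.27 -0.46  0.77 -0.04 -0.32] tilt [-0.0546 -0.9971 -0.0535]
offset cm [-0.37  2.05  0.33] twist 0.13459987967468123
```

View pics/m.png

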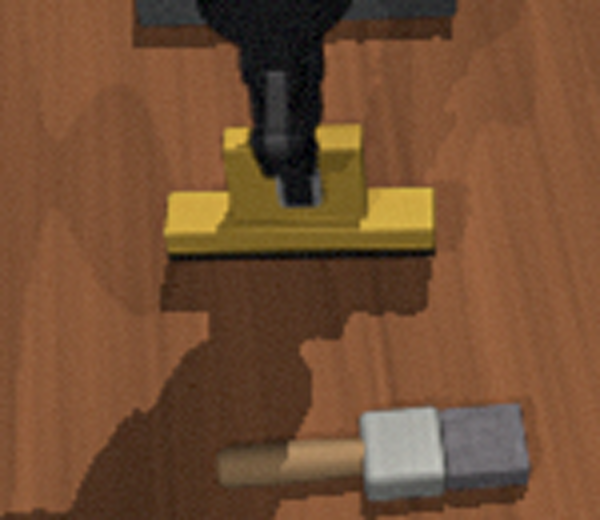

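```bash
python3 -m pendant '{"offset":[[-0.2,1.2,0.2],[-0.1,0.4,0.1]],"twist":[0,0]}'  >/dev/null
python3 d.py .486 -.1645 .048 82
python3 -m pendant '{"offset":[[0,0.2,0.1]],"twist":[0]}'  >/dev/null
python3 d.py .486 -.1645 .048 82
```

```text
clock 11.8 tcp [ 0.4883 -0.1639  0.055 ] yaw 82.24 gap 0.01732866148977289 F [-0.7  0.4 -0.9]
q [-0.46  0.28 -0.48  0.73 -0.03 -0.33] tilt [-0.0563 -0.9967 -0.0585]
offset cm [-0.06  0.69  0.26] twist 0.24392708873922686
clock 11.9 tcp [ 0.4877 -0.1642  0.0532] yaw 82.23 gap 0.01741328852465895 F [-0.6 -0.9 -0.7]
q [-0.46  0.28 -0.49  0.72 -0.03 -0.33] tilt [-0.0566 -0.9966 -0.0594]
offset cm [-0.03  0.51  0.2 ] twist 0.2299105662599885
```

```bash
python3 -m pendant '{"offset":[[0,0.2,0.1],[0,0.1,0]],"twist":[0,0]}'  >/dev/null
python3 d.py .486 -.1645 .048 82
python3 -m pendant '{"offset":[[0,0.1,0]],"twist":[0]}'  >/dev/null
python3 d.py .486 -.1645 .048 82
```

```text
clock 12.1 tcp [ 0.4868 -0.1646  0.0505] yaw 82.18 gap 0.017690555985842755 F [-0.   0.8  1.8]
q [-0.46  0.29 -0.49  0.71 -0.03 -0.33] tilt [-0.0567 -0.9966 -0.0603]
offset cm [0.02 0.25 0.1 ] twist 0.18077654079246486
clock 12.2 tcp [ 0.487  -0.1648  0.0501] yaw 82.16 gap 0.017484489846758745 F [-0.2  2.   7.9]
q [-0.46  0.29 -0.49  0.71 -0.03 -0.33] tilt [-0.0565 -0.9965 -0.0608]
offset cm [0.03 0.2  0.12] twist 0.16320480605639887
```

```bash
python3 -m pendant '{"offset":[[0,0.05,0],[0,0,0],[0,0,0],[0,0,0],[0,0,0],[0,0,0]],"twist":[0,0,0,0,0,0]}' 1 20
python3 - <<'E'
from h import *;import cv2
cv2.imwrite('pics/n.png',cv2.resize(read_camera('side')[180:310,220:370,::-1],None,fx=4,fy=4,interpolation=2))
E
```

```text
clock: 12.8
tcp_pos: [0.4883, -0.1659, 0.0506]
orientation: [-0.502, 0.563, 0.464, -0.465]
wrist_force: [1.3, 0.6, 0.0]
finger_gap: 0.0853
```

View pics/n.png

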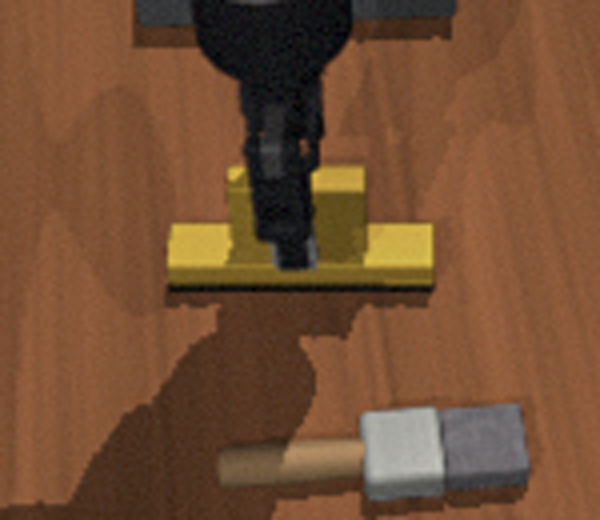

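The scraper stands upright on the desk and the fingers are open. I'll retract.

```bash
python3 -m pendant '{"offset":[[0,-2,0],[0,-3.5,0],[0,-4,0],[0,-4,0],[0,-4,0],[-4,-1,0],[-4.5,0,0],[-4.5,0,0],[-4.5,0,0],[-4.5,0,0],[0,0,0],[0,0,0]],"twist":[0,0,0,0,0,0,0,0,0,0,0,0]}'
python3 - <<'E'
from h import *;import cv2
s=read_camera('side')[:,:,::-1];t=read_camera('top')[:,:,::-1]
cv2.imwrite('pics/s9.png',s);cv2.imwrite('pics/t9.png',t)
hsv=cv2.cvtColor(np.ascontiguousarray(t),cv2.COLOR_BGR2HSV);m=cv2.inRange(hsv,(20,120,60),(35,255,255));k=np.zeros_like(m);k[150:290,310:380]=m[150:290,310:380]
c=max(cv2.findContours(k,0,2)[0],key=cv2.contourArea)[:,0]
print(cv2.minAreaRect(np.array([pix2w('top',u,v,.022)[:2]*1000 for u,v in c],np.float32)))
for n in('side','top'):
  for x in('scraper','scrap_orange','scrap_green'):
    for d in landmark_of(n,x)[:1]:print(n,x,d['confidence'],cam2w(n,d['xyz']).round(3))
E
```

```text
clock: 14.05
tcp_pos: [0.4466, -0.3777, 0.2556]
orientation: [-0.5, 0.562, 0.465, -0.467]
wrist_force: [-0.3, -0.2, -0.5]
finger_gap: 0.0852
((484.0627746582031, -167.53582763671875), (30.343839645385742, 140.07688903808594), 82.41533660888672)
side scraper 0.97 [ 0.486 -0.169  0.002]
side scrap_orange 0.43 [0.551 0.256 0.017]
top scraper 0.72 [ 0.489 -0.169 -0.001]
top scrap_orange 0.48 [0.548 0.253 0.015]
top scrap_green 0.69 [0.463 0.264 0.021]
```

View pics/s9.png

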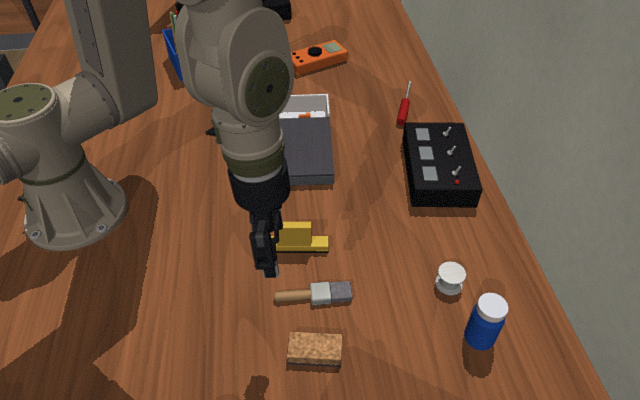

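View pics/t9.png

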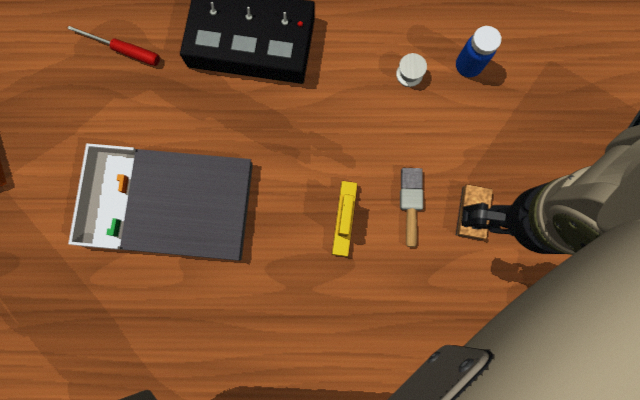

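```bash
python3 - <<'E'
import cv2
t=cv2.imread('pics/t9.png')[140:255,65:165];cv2.imwrite('pics/tz.png',cv2.resize(t,None,fx=5,fy=5,interpolation=2))
s=cv2.imread('pics/k.png');cv2.imwrite('pics/sz.png',cv2.resize(s[50:170,60:320],None,fx=3,fy=3,interpolation=2))
E
```

View pics/tz.png

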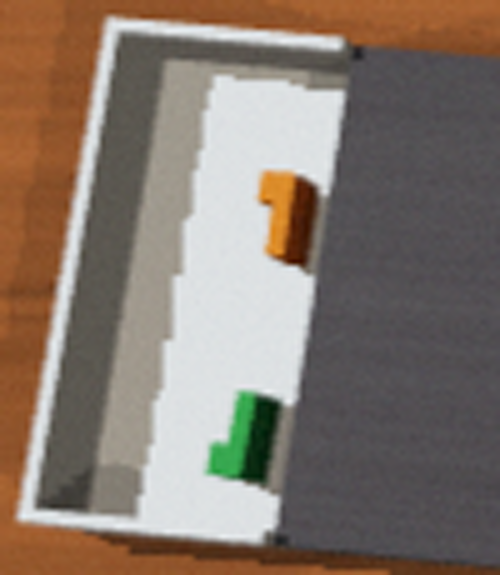

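View pics/sz.png

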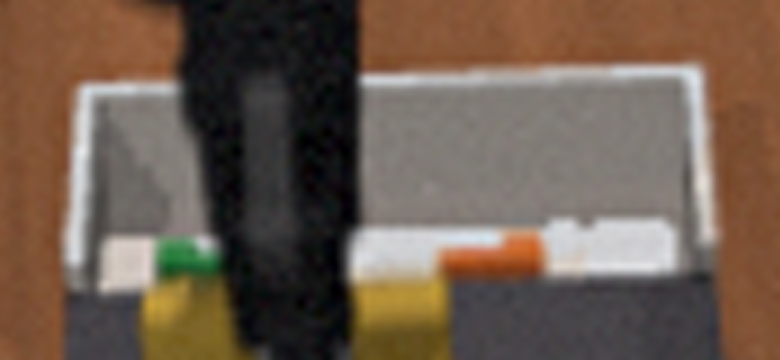

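Both scraps stand on their long edges on the tray floor, wholly inside it and below plate level, and they are at rest. The plate is clear and the robot touches nothing.

```bash
python3 -c "
from workcell import *
s=get_state();print(s['clock'],s['wrist_force'].round(1));print(hand_in())"
```

```text
14.45 [0.  0.5 0.5]
the job is handed in; nothing more can be done
None
```

I cleared the plate: both scraps went into the tray in one wipe with the scraper. I then stood the scraper back on the desk, let go and handed in at 14.5 s of the allowed 53 s.

**Last checks before handing in:**
- **Scraps:** The final top picture shows the plate empty and both scraps in the tray. They rest on their long edges rather than flat, wholly inside and below plate level.
- **Scraper:** It stands upright about 5.5 mm and 0.6° from where I took it, by the outline in the top picture. The networks put it 4–7 mm off.
- **Gripper:** It is open and clear of everything, with about 0 N on the wrist. The highest force I read on the wrist was about 16 N.

**What failed or disagreed:**
- **Tilt:** The gripper slowly tilted to about 3° during the moves and I could not correct that. The scraper still wiped cleanly and was set down upright.
- **Side camera:** In the final check, the network on the side camera did not report the green scrap. The arm hid that part of the tray, and the top camera did find it there.

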